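Roll a bottle to the middle place of a bottle roller

ROBOT

A 7-joint arm with a two-finger parallel gripper is mounted at the origin on a cart in front of the work surface, level with it; the furniture and walls round the work are solid. World frame = base frame: x ahead of the robot, y to its left, z up, the work surface at z = 0. Lengths are in m, angles in degrees, forces in N, time in s.
With the tool pointing down it reaches from about 0.4 to 0.85 m from the base axis. Payload 10.4 kg.
Tool frame: the origin (TCP) lies at the centre of the arm's flange, where the gripper is bolted on; the fingertips stand 182 mm ahead of it and the grasp point (between the pads) lies 164 mm ahead of it (bot.tcp_to_tips is the distance from the TCP to the fingertips, in m); z points along the fingers, y is the direction in which the jaws open and shut (so a half turn about z gives the same grasp; the last joint's range is limited). The gripper opens to 87 mm and grips with 3 to 60 N. Pads are 19 mm wide; open, the fingers measure 117 mm over their backs; the gripper's body (75 mm by 190 mm) begins 51 mm behind the grasp point.
Start: joints at [65.283, 19.034, -3.707, 83.658, 1.238, 77.344, -5.071], TCP at [0.248, -0.573, 0.405] pointing down, gripper open.
Joint ranges: [-148.97, 148.97], [-28.65, 121.19], [-84.17, 76.75], [9.2, 138.47], [-72.65, 252.65], [3.7, 117.97], [-149.18, 149.18]. Speed limits (degrees/s): [127.2, 127.2, 159.86, 159.86, 180, 180, 180].

INTERFACE

Orientations are given as a 3x3 rotation matrix whose columns are the frame's x, y, z axes.
In Python, from workcell import bot, imaging gives the robot as it stands.
- The arm moves only by the shell command python3 -m inch 'ROWS' [FORCE]. ROWS is JSON, a list of rows, each an object of numbers: "fingers": the opening, from 0 (shut) to 1 (fully open); "dx", "dy", "dz": the shift along the world's x, y, z in m; "wx", "wy", "wz": the turn, a rotation vector about the world's x, y, z in degrees. A call has 1 to 8 rows; each row is the pose to reach, as a shift and turn from the pose commanded when the call began; what a row does not reach only later rows make up. A row lasts 1/10 s, in which the tool goes at most 50 mm and 8.59 degrees, less where a joint would pass 70% of its speed; a pose out of reach is approached as far as the arm can. A call with a gripper value outside its range is refused whole. The fingers move at their own pace and stop on an object; FORCE is the grip in N (left out, the last holds). Time passes only in rows, so rows that repeat a pose let the fingers close. It gives the time, the measured TCP pose, the force and the opening at its end, in the units of the state.
- bot.observe(): the state, without advancing time (a new reading comes with each control period).
- imaging.snapshot(name): name is "side" or "top" or "wrist"; returns (picture, depth): 420x560x3 uint8, red, green, blue; 420x560 float32, m along the optical axis (not along the pixel's ray), 0 where there is no reading.
- imaging.get_calibration(name): a dict with "mtx" (3x3 intrinsics, pixels), "extrinsics" (4x4, takes a point from world to camera coordinates); the wrist camera has in their place "mount" (4x4, takes a point from camera to tool coordinates, whose origin is the TCP and whose axes are the flange's). Camera axes: x right, y down, z forward; pixel columns grow to the right and rows downward; lengths in m; the calibration is good to about 2 mm. A picture is of the moment at which its call begins: read the wrist's pose just before it. get_calibration takes no time and is no camera call.
- bot.job_done(): hands the job in, once; it reports no verdict.
The state is a dict: "time_s": time; "joints": joint angles; "joint_vel": joint speeds; "effort": joint torques, N m; "tool_pos": TCP position; "orientation": TCP orientation; "contact_force": force on the tool from outside, world axes, zero at the start; "wrist_torque": the same for the moment, N m; "width": opening from 0.0 (shut) to 1.0 (fully open).
Only numpy, scipy, OpenCV 4.12 (cv2) and the standard library are available. Lean on these libraries where they do the work, as an engineer would, in place of code of your own. Each camera call takes 0.05 s, during which the arm holds its last target.

TASK

Free an end of the bottle roller so that a third bottle can be laid on it: with your fingertips push on the upper half of the white plastic bottle, which lies at one end, so that it rolls over two of the rollers and stops in the middle place, resting in the groove between the two middle rollers. Roll it, so that it turns about itself as it goes; do not pick it up or drag it, and do not shove it from below its middle. Leave the brown glass bottle at the other end lying as it is, without the plastic one knocking it, and do not disturb the things standing around.

Things in the scene. Friction and masses are not known exactly. Their poses are not given: they have to be found in the camera images.
- bottle_roller: Bottle roller, switched off: white casing 312 mm long (its y), 222 mm deep (its x), fixed; a grey control panel with a knob projects 37 mm on its -x side. Origin: centre of its underside, on the table; x along the rollers, y across them, z up. White bearing plates 80 mm high at x = +-106 mm; at each end, y = +-150 mm, a steel guard bar of 8 mm along x, its top 92 mm above the table.
- roller_mid (a point): Midpoint of one of the two middle rollers' axis (y = +25 mm of the machine), 62 mm up. Six black rubber rollers, 32 mm thick, 190 mm long, lie along x at y = -125, -75, -25, 25, 75, 125 mm. Coupled to a stopped drive, they turn only stiffly (0.25 N m each). The grooves between them are five places, at y = -100, -50, 0, 50, 100 mm.
- middle_place (a point): Where the axis of the plastic bottle runs when it lies in the middle place: y = 0 of the machine, half-way along the rollers, 114 mm above the table. Its axes are the machine's.
- plastic_bottle_axis (a point): White plastic bottle with a broad ribbed cap, lying along the rollers in an end place (y = 100 or -100 mm). Body a cylinder 84 mm across, 147 mm long, then a cap 60 x 24 mm; about 0.36 kg. Point: on its axis, half-way along the body, 114 mm up in a groove, 120 mm on a roller's crest. z: base to cap (machine's +x); x: across it, straight down at the start. Past a crest it drops into the next groove and stays.
- glass_bottle_axis (a point): Brown glass bottle with a narrow black cap, 86 mm across, 166 mm long, lying along the rollers in the end place opposite to the plastic bottle, loose, about 0.6 kg. Point: on its axis, 60 mm from its base, 115 mm up; z from base to cap. With the plastic bottle in the middle place, about 15 mm remain between the two. To be left alone.
- waiting_bottle_mid (a point): Small white plastic bottle, 52 mm across, 113 mm tall, standing behind the machine; the point is half-way up its axis. To be left alone.
- beaker_mid (a point): Glass beaker, 88 mm wide, 109 mm tall, standing beyond the left end of the machine; the point is half-way up its axis. To be left alone.

How it is judged (in metres and radians):
At the end, for the whole second after the job is handed in: The plastic bottle rests in the middle groove: axis within 8 mm of the middle line, 35 mm of the middle along the rollers, 5 mm of its resting height, parallel within 0.1 rad, and turned over 37 degrees about itself (clean rolling gives 140); the glass bottle within 10 mm of its start (y of plastic_bottle_axis in the frame of bottle_roller between -0.008 and 0.008 m and x of plastic_bottle_axis in the frame of bottle_roller between -0.035 and 0.035 m and z of plastic_bottle_axis in the frame of bottle_roller between 0.109 and 0.119 m and angle between the z axis of plastic_bottle_axis and the x axis of bottle_roller, either way round below 0.1 rad and linear speed of plastic_bottle below 0.02 m/s and angle between plastic_bottle_axis's own x axis and vertical below 2.5 rad and distance of glass_bottle_axis from where it was at the start of the episode below 0.01 m); the robot touches nothing.
It fails at once if the plastic bottle is lifted (its axis over 15 mm above the crest of the rollers) (height (world z) of plastic_bottle_axis above 0.135 m).
It fails at once if the plastic bottle is pushed with the fingers reaching down below its middle (grasp point lower than the bottle's axis) (contact force between the fingers and plastic_bottle above 0.5 N and height (world z) of the grasp point below 0.112 m).
It fails at once if the glass bottle is knocked or moved by more than 10 mm (distance of glass_bottle_axis from where it was at the start of the episode above 0.01 m or contact force between plastic_bottle and glass_bottle above 0.5 N).
It fails at once if the small bottle or the beaker is moved by more than 20 mm (distance of any of waiting_bottle_mid, beaker_mid from where it was at the start of the episode above 0.02 m).
It also fails if it takes over 51 s, if anything falls off the work surface, if the arm or the gripper's body presses on something with over 40 N, if the wrist force passes 120 N, or if a joint passes its speed limit or range.

## Working session

There is one attempt and no reset: what is moved stays moved. The work goes in short steps, Python scripts to look and compute and a shell command to move; the robot and the scene stay as the last step left them, time stands still between calls to the robot, and variables do not carry over. Pictures are saved under pics/ and viewed, and the job is handed in when it is done.

```bash
mkdir -p pics; cat > h.py <<'E'
import numpy as np,cv2
from workcell import bot,imaging
def snap(n,f):
    p,d=imaging.snapshot(n); cv2.imwrite('pics/'+f,cv2.cvtColor(p,cv2.COLOR_RGB2BGR)); np.savez('pics/'+f+'.npz',p=p,d=d); return p,d
def world(n,d):
    c=imaging.get_calibration(n);K=np.array(c['mtx']);E=np.array(c['extrinsics'])
    v,u=np.mgrid[:d.shape[0],:d.shape[1]]
    P=np.stack([(u-K[0,2])/K[0,0]*d,(v-K[1,2])/K[1,1]*d,d],-1)
    return (P-E[:3,3])@E[:3,:3]
E
python3 - <<'E'
from h import *
for n in('top','side'):
    snap(n,n+'0.png')
s=bot.observe();print(s)
E
```

```text
{'time_s': 0.1, 'joints': array([65.28246141, 19.06631607, -3.70755712, 83.69752852,  1.23799656,
       77.34512583, -5.07094621]), 'joint_vel': array([ 0.02207627, -0.13226884,  0.06951071, -0.03931083,  0.08390097,
        0.00429442,  0.04604786]), 'effort': array([ 2.74567989e-03, -6.24545860e+01,  2.55693588e-02, -3.90715742e+01,
       -6.14525378e-02,  3.66708613e-02,  1.20257009e-04]), 'tool_pos': array([ 0.24841102, -0.57339439,  0.40408615]), 'orientation': array([[ 9.17588213e-01,  3.97531870e-01, -5.32421255e-04],
       [ 3.97532222e-01, -9.17587577e-01,  1.08229095e-03],
       [-5.82979830e-05, -1.20475203e-03, -9.99999273e-01]]), 'contact_force': array([ 0.11675222, -0.68305668, -0.41167628]), 'wrist_torque': array([-0.03276416,  0.00403355, -0.0204113 ]), 'width': 0.9972415102037395}
```

View pics/top0.png

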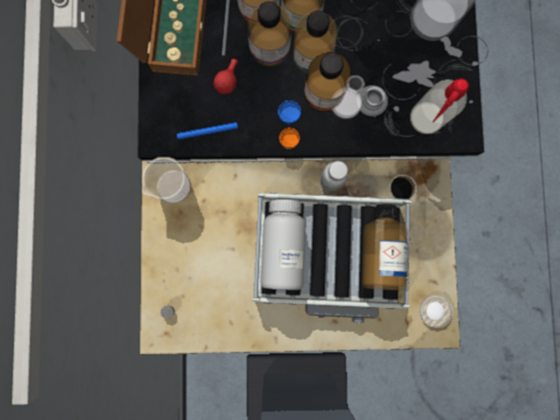

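View pics/side0.png

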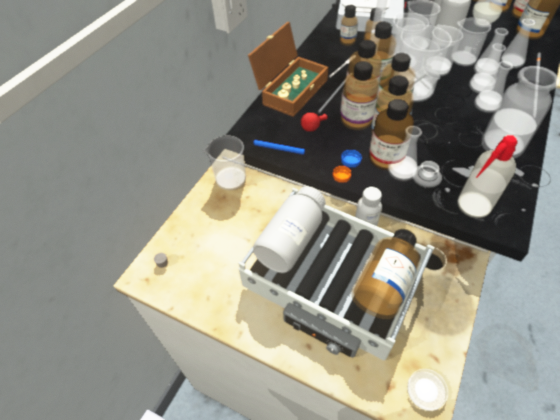

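The top view shows the white bottle lying at the left end (col 262–305, rows 200–292) and the brown bottle at the right end (col 362–408). The control panel is towards the robot, and the beaker and small bottle stand beyond. Next I'll measure these from depth.

```bash
python3 - <<'E'
from h import *
z=np.load('pics/top0.png.npz');p,d=z['p'],z['d'];W=world('top',d)
c=imaging.get_calibration('top');print(np.round(c['extrinsics'],3).tolist(),np.round(c['mtx'],1).tolist())
for (r,cc) in [(150,300),(250,285),(250,331),(250,345),(250,385),(320,200),(175,335),(197,330),(299,335)]: print(r,cc,W[r,cc].round(4))
roi=np.zeros(d.shape,bool);roi[185:312,250:418]=1
m=roi&(W[...,2]>.125)&(d>0)
n,l,st,ce=cv2.connectedComponentsWithStats(m.astype('uint8'))
for i in range(1,n):
    if st[i,4]<50: continue
    P=W[l==i];print(st[i],P.min(0).round(3),P.max(0).round(3))
    t=P[P[:,2]>P[:,2].max()-.006];print('  ridge',np.polyfit(t[:,0],t[:,1],1).round(4),t.mean(0).round(4))
# rollers by black in middle region
m=roi&(p.max(2)<50)&(W[...,2]>.05);m[:,:308]=0;m[:,356:]=0;m[:208]=0;m[292:]=0
n,l,st,ce=cv2.connectedComponentsWithStats(m.astype('uint8'))
for i in range(1,n):
    if st[i,4]<100: continue
    P=W[l==i];print('roller',st[i],P.min(0).round(3),P.max(0).round(3),np.polyfit(P[:,0],P[:,1],1).round(4))
# casing top plates
m=roi&(abs(W[...,2]-.08)<.006)&(p.min(2)>110);P=W[m];print('plates',len(P),P.min(0).round(3),P.max(0).round(3),cv2.minAreaRect(P[:,:2].astype('float32')))
m=roi&(W[...,2]>.085)&(W[...,2]<.096);P=W[m];print(len(P),cv2.minAreaRect(P[:,:2].astype('float32')))
E
```

```text
[[-0.017, -1.0, 0.009, 0.091], [-0.995, 0.016, -0.101, 0.604], [0.1, -0.01, -0.995, 1.019], [0.0, 0.0, 0.0, 1.0]] [[488.4, 0.0, 272.9], [0.0, 488.4, 213.3], [0.0, 0.0, 1.0]]
150 300 [0.7413 0.0196 0.0368]
250 285 [0.5231 0.0603 0.1558]
250 331 [ 0.5244 -0.0411  0.038 ]
250 345 [ 0.523  -0.0645  0.078 ]
250 385 [ 0.5199 -0.1273  0.1573]
320 200 [ 0.3792  0.2418 -0.0014]
175 335 [ 0.6717 -0.0438  0.1134]
197 330 [ 0.6319 -0.0368  0.0806]
299 335 [ 0.4216 -0.0468  0.0359]
[ 261  200   44   90 3449] [0.449 0.021 0.125] [0.621 0.107 0.16 ]
  ridge [-0.0576  0.094 ] [0.5179 0.0642 0.1558]
[ 363  204   45   87 3170] [ 0.444 -0.179  0.125] [ 0.611 -0.09   0.162]
  ridge [-0.0686 -0.0998] [ 0.5041 -0.1344  0.1573]
roller [ 310  208   18   84 1175] [ 0.44  -0.032  0.064] [0.611 0.091 1.074] [-0.0676  0.0248]
roller [ 335  208   17   84 1170] [ 0.44  -0.082  0.065] [0.611 0.091 1.074] [-0.0666 -0.025 ]
plates 1201 [ 0.404 -0.195  0.074] [0.643 0.126 0.086] ((0.5238934755325317, -0.034770309925079346), (0.30924466252326965, 0.22216759622097015), 86.53130340576172)
693 ((0.5232044458389282, -0.03568105399608612), (0.31089770793914795, 0.2125350534915924), 86.34805297851562)
```

```bash
python3 -m inch '[{"dx":0.01,"dy":0.025,"wz":2,"fingers":1},{"dx":0.027,"dy":0.069,"wz":6},{"dx":0.045,"dy":0.113,"wz":10},{"dx":0.062,"dy":0.157,"wz":14},{"dx":0.08,"dy":0.2,"wz":18},{"dx":0.097,"dy":0.244,"wz":22},{"dx":0.115,"dy":0.288,"wz":26},{"dx":0.132,"dy":0.332,"wz":30}]'
python3 -c "
from h import *
s=bot.observe();print(s['time_s'],s['tool_pos'],s['orientation'][:,1],s['joints'])"
```

```text
0.1 [ 0.24841102 -0.57339439  0.40408615] [ 0.39753187 -0.91758758 -0.00120475] [65.28246141 19.06631607 -3.70755712 83.69752852  1.23799656 77.34512583
 -5.07094621]schema error: expected keys fingers, dx, dy, dz, wx, wy, wz
```

```bash
python3 -m inch '[{"dx":0.01,"dy":0.025,"dz":0,"wx":0,"wy":0,"wz":2,"fingers":1},{"dx":0.027,"dy":0.069,"dz":0,"wx":0,"wy":0,"wz":6,"fingers":1},{"dx":0.045,"dy":0.113,"dz":0,"wx":0,"wy":0,"wz":10,"fingers":1},{"dx":0.062,"dy":0.157,"dz":0,"wx":0,"wy":0,"wz":14,"fingers":1},{"dx":0.08,"dy":0.2,"dz":0,"wx":0,"wy":0,"wz":18,"fingers":1},{"dx":0.097,"dy":0.244,"dz":0,"wx":0,"wy":0,"wz":22,"fingers":1},{"dx":0.115,"dy":0.288,"dz":0,"wx":0,"wy":0,"wz":26,"fingers":1},{"dx":0.132,"dy":0.332,"dz":0,"wx":0,"wy":0,"wz":30,"fingers":1}]'
python3 -c "
from h import *
s=bot.observe();print(s['time_s'],s['tool_pos'],s['orientation'][:,1],s['joints'])"
```

```text
time_s: 0.9
tool_pos: [0.3807, -0.2395, 0.4046]
orientation: [[0.594, 0.805, -0.0], [0.805, -0.594, -0.0], [-0.0, -0.0, -1.0]]
contact_force: [1.1, 0.2, 0.9]
width: 0.998
0.9 [ 0.38070794 -0.23952509  0.4046023 ] [ 8.04676517e-01 -5.93713483e-01 -5.23453984e-05] [ 48.51497854  -2.16210975 -21.43243804 107.70478898  -0.80731301
  74.31453119  -9.10621179]
```

```bash
python3 -m inch '[{"dx":0.018,"dy":0.045,"dz":0,"wx":0,"wy":0,"wz":4,"fingers":1},{"dx":0.036,"dy":0.091,"dz":0,"wx":0,"wy":0,"wz":8,"fingers":1},{"dx":0.054,"dy":0.137,"dz":0,"wx":0,"wy":0,"wz":12,"fingers":1},{"dx":0.072,"dy":0.183,"dz":0,"wx":0,"wy":0,"wz":16.5,"fingers":1},{"dx":0.091,"dy":0.23,"dz":0,"wx":0,"wy":0,"wz":21,"fingers":1},{"dx":0.109,"dy":0.276,"dz":0,"wx":0,"wy":0,"wz":25,"fingers":1},{"dx":0.128,"dy":0.323,"dz":0,"wx":0,"wy":0,"wz":29,"fingers":1},{"dx":0.146,"dy":0.369,"dz":0,"wx":0,"wy":0,"wz":33,"fingers":1}]'
python3 -m inch '[{"dx":0,"dy":0,"dz":0,"wx":0,"wy":0,"wz":0,"fingers":1}]'
python3 - <<'E'
from h import *
s=bot.observe();print(s['time_s'],s['tool_pos'],s['orientation'][:,1],s['joints'])
snap('side','side1.png');snap('top','top1.png')
E
```

```text
time_s: 1.7
tool_pos: [0.5268, 0.129, 0.4047]
orientation: [[0.06, 0.998, 0.0], [0.998, -0.06, -0.0], [-0.0, 0.0, -1.0]]
contact_force: [0.4, -0.3, 0.5]
width: 1.002
time_s: 1.8
tool_pos: [0.5264, 0.1338, 0.4042]
orientation: [[0.051, 0.999, -0.001], [0.999, -0.051, 0.004], [0.004, -0.001, -1.0]]
contact_force: [-0.3, 0.0, -0.4]
width: 1.002
1.8 [0.5264027  0.13381859 0.40420984] [ 0.99867304 -0.05148247 -0.00131028] [ 20.42309893  13.51906404 -45.25925665  94.35494018   9.58651529
  76.18309424 -29.28495616]
```

View pics/side1.png

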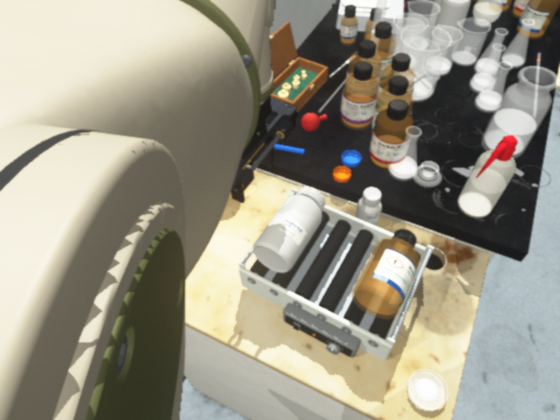

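View pics/top1.png

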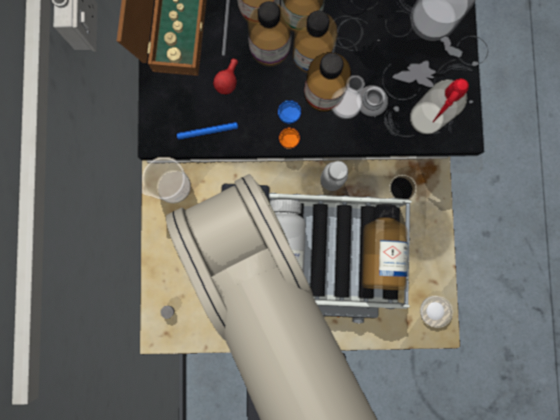

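The side view shows the gripper (about px 250,180) to the left of the white bottle, and the top view shows the arm hovering over the left end, clear of the beaker (170,185). I'll descend beside the bottle's upper half.

```bash
python3 -m inch '[{"dx":0,"dy":0,"dz":-0.03,"wx":0,"wy":0,"wz":0,"fingers":1},{"dx":0,"dy":0,"dz":-0.06,"wx":0,"wy":0,"wz":0,"fingers":1},{"dx":0,"dy":0,"dz":-0.084,"wx":0,"wy":0,"wz":0,"fingers":1},{"dx":0,"dy":0,"dz":-0.084,"wx":0,"wy":0,"wz":0,"fingers":1},{"dx":0,"dy":0,"dz":-0.084,"wx":0,"wy":0,"wz":0,"fingers":1}]'
python3 - <<'E'
from h import *
s=bot.observe();x,y,z=s['tool_pos'];print(s['tool_pos'],'ym',(x-.5235)*.061+(y+.035)*.998,'tip',z-.182,s['orientation'][:,1])
snap('side','side2.png');snap('wrist','w2.png')
E
```

```text
time_s: 2.4
tool_pos: [0.5265, 0.1263, 0.3214]
orientation: [[0.064, 0.998, -0.0], [0.998, -0.064, -0.0], [-0.0, 0.0, -1.0]]
contact_force: [-0.0, 0.4, 0.8]
width: 0.999
[0.52649706 0.12629827 0.32139233] ym 0.16115849359694814 tip 0.13939233382165678 [ 9.97939281e-01 -6.41653476e-02  1.92798722e-05]
```

View pics/side2.png

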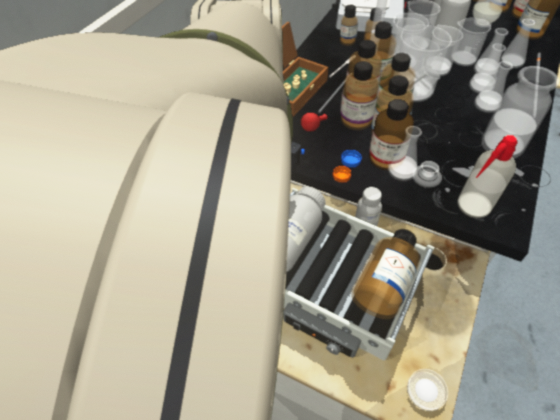

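View pics/w2.png

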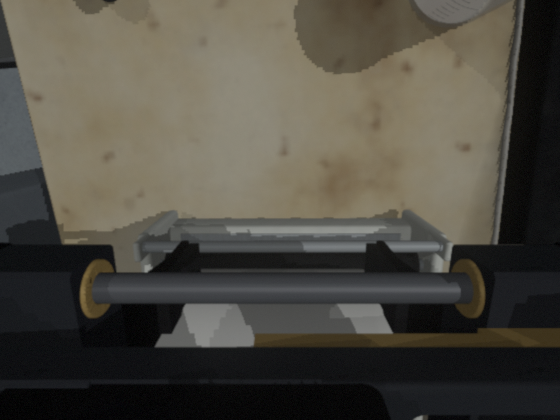

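The wrist view shows the two fingertips (about px 180,260 and 385,260) straddling the body of the white bottle, with the guard bar behind at row 245. I'll approach until they touch.

```bash
python3 -m inch '[{"dx":-0.0003,"dy":-0.005,"dz":0,"wx":0,"wy":0,"wz":0,"fingers":1},{"dx":-0.0006,"dy":-0.01,"dz":0,"wx":0,"wy":0,"wz":0,"fingers":1},{"dx":-0.0006,"dy":-0.01,"dz":0,"wx":0,"wy":0,"wz":0,"fingers":1},{"dx":-0.0006,"dy":-0.01,"dz":0,"wx":0,"wy":0,"wz":0,"fingers":1}]'
python3 -m inch '[{"dx":-0.0001,"dy":-0.002,"dz":0,"wx":0,"wy":0,"wz":0,"fingers":1},{"dx":-0.0001,"dy":-0.002,"dz":0,"wx":0,"wy":0,"wz":0,"fingers":1}]'
python3 -m inch '[{"dx":-0.0001,"dy":-0.002,"dz":0,"wx":0,"wy":0,"wz":0,"fingers":1},{"dx":-0.0001,"dy":-0.002,"dz":0,"wx":0,"wy":0,"wz":0,"fingers":1}]'
python3 -m inch '[{"dx":-0.0001,"dy":-0.002,"dz":0,"wx":0,"wy":0,"wz":0,"fingers":1},{"dx":-0.0001,"dy":-0.002,"dz":0,"wx":0,"wy":0,"wz":0,"fingers":1}]'
```

```text
time_s: 2.9
tool_pos: [0.5259, 0.117, 0.321]
orientation: [[0.063, 0.998, 0.0], [0.998, -0.063, -0.0], [-0.0, 0.0, -1.0]]
contact_force: [0.9, -0.7, 0.7]
width: 1.001
time_s: 3.1
tool_pos: [0.5257, 0.1152, 0.3207]
orientation: [[0.062, 0.998, 0.0], [0.998, -0.062, -0.0], [-0.0, 0.0, -1.0]]
contact_force: [0.0, 0.2, 0.5]
width: 0.998
time_s: 3.3
tool_pos: [0.5256, 0.1131, 0.3207]
orientation: [[0.063, 0.998, -0.0], [0.998, -0.063, -0.0], [-0.0, 0.0, -1.0]]
contact_force: [0.2, -0.5, -0.2]
width: 1.002
time_s: 3.5
tool_pos: [0.5255, 0.111, 0.3207]
orientation: [[0.063, 0.998, 0.0], [0.998, -0.063, -0.0], [-0.0, 0.0, -1.0]]
contact_force: [-0.6, -0.0, -0.2]
width: 0.998
```

```bash
for i in 1; do python3 -m inch '[{"dx":-0.0001,"dy":-0.002,"dz":0,"wx":0,"wy":0,"wz":0,"fingers":1},{"dx":-0.0001,"dy":-0.002,"dz":0,"wx":0,"wy":0,"wz":0,"fingers":1}]'; done
python3 -m inch '[{"dx":-0.0001,"dy":-0.002,"dz":0,"wx":0,"wy":0,"wz":0,"fingers":1},{"dx":-0.0001,"dy":-0.002,"dz":0,"wx":0,"wy":0,"wz":0,"fingers":1}]'
```

```text
time_s: 3.7
tool_pos: [0.5254, 0.109, 0.3208]
orientation: [[0.063, 0.998, 0.0], [0.998, -0.063, -0.0], [-0.0, 0.0, -1.0]]
contact_force: [0.1, -0.7, 0.9]
width: 0.997
time_s: 3.9
tool_pos: [0.5253, 0.1072, 0.3208]
orientation: [[0.062, 0.998, 0.0], [0.998, -0.062, 0.0], [0.0, 0.0, -1.0]]
contact_force: [-0.7, 0.2, 0.8]
width: 0.998
```

```bash

python3 -m inch '[{"dx":-0.0001,"dy":-0.002,"dz":0,"wx":0,"wy":0,"wz":0,"fingers":1},{"dx":-0.0001,"dy":-0.002,"dz":0,"wx":0,"wy":0,"wz":0,"fingers":1}]' | sed -n '2p;4p'
python3 -m inch '[{"dx":-0.0001,"dy":-0.002,"dz":0,"wx":0,"wy":0,"wz":0,"fingers":1},{"dx":-0.0001,"dy":-0.002,"dz":0,"wx":0,"wy":0,"wz":0,"fingers":1}]'| sed -n '2p;4p'
```

```text
tool_pos: [0.5253, 0.1057, 0.3212]
contact_force: [0.6, 2.9, 2.3]
tool_pos: [0.5253, 0.1044, 0.3217]
contact_force: [-0.8, 5.8, 6.2]
```

```bash

python3 -m inch '[{"dx":-0.0002,"dy":-0.004,"dz":0.0025,"wx":0,"wy":0,"wz":0,"fingers":1},{"dx":-0.0005,"dy":-0.008,"dz":0.005,"wx":0,"wy":0,"wz":0,"fingers":1},{"dx":-0.0007,"dy":-0.012,"dz":0.0075,"wx":0,"wy":0,"wz":0,"fingers":1},{"dx":-0.001,"dy":-0.017,"dz":0.01,"wx":0,"wy":0,"wz":0,"fingers":1},{"dx":-0.0013,"dy":-0.021,"dz":0.012,"wx":0,"wy":0,"wz":0,"fingers":1}]'
python3 -c "
from h import *
snap('side','side3.png');snap('top','top3.png')"
```

```text
time_s: 4.8
tool_pos: [0.5241, 0.083, 0.334]
orientation: [[0.062, 0.998, 0.002], [0.998, -0.062, 0.001], [0.001, 0.002, -1.0]]
contact_force: [-1.1, 4.1, 8.9]
width: 0.997
```

View pics/side3.png

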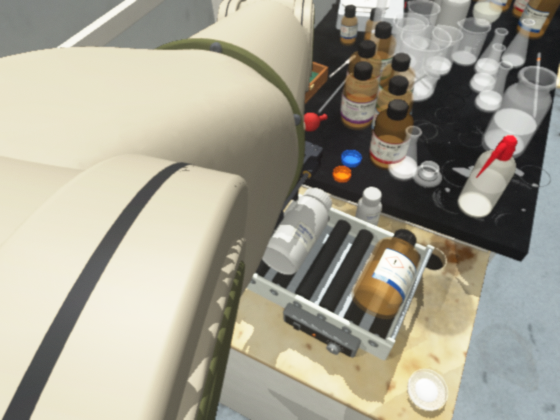

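The bottle is rolling: its cap has moved from about (312,195) to (318,197) and the label has turned. The force is a gentle 10 N, so I'll continue over the crest.

```bash

python3 -m inch '[{"dx":-0.0003,"dy":-0.005,"dz":0.002,"wx":0,"wy":0,"wz":0,"fingers":1},{"dx":-0.0006,"dy":-0.010,"dz":0.0035,"wx":0,"wy":0,"wz":0,"fingers":1},{"dx":-0.001,"dy":-0.016,"dz":0.0055,"wx":0,"wy":0,"wz":0,"fingers":1},{"dx":-0.0013,"dy":-0.022,"dz":0.007,"wx":0,"wy":0,"wz":0,"fingers":1}]'
python3 -m inch '[{"dx":-0.0003,"dy":-0.005,"dz":0.001,"wx":0,"wy":0,"wz":0,"fingers":1},{"dx":-0.0006,"dy":-0.010,"dz":0.0015,"wx":0,"wy":0,"wz":0,"fingers":1},{"dx":-0.0006,"dy":-0.010,"dz":0.0015,"wx":0,"wy":0,"wz":0,"fingers":1}]'
python3 -c "
from h import *
snap('side','side4.png');snap('top','top4.png')"
```

```text
time_s: 5.3
tool_pos: [0.5226, 0.0604, 0.3407]
orientation: [[0.062, 0.998, 0.001], [0.998, -0.062, -0.0], [0.0, 0.001, -1.0]]
contact_force: [-1.7, 1.9, 7.4]
width: 0.999
time_s: 5.6
tool_pos: [0.522, 0.0493, 0.3419]
orientation: [[0.064, 0.998, 0.0], [0.998, -0.064, -0.001], [-0.001, 0.001, -1.0]]
contact_force: [-1.1, 0.3, 8.1]
width: 1.001
```

View pics/side4.png

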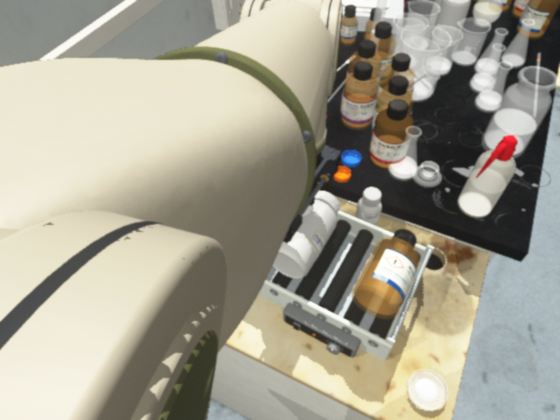

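View pics/top4.png

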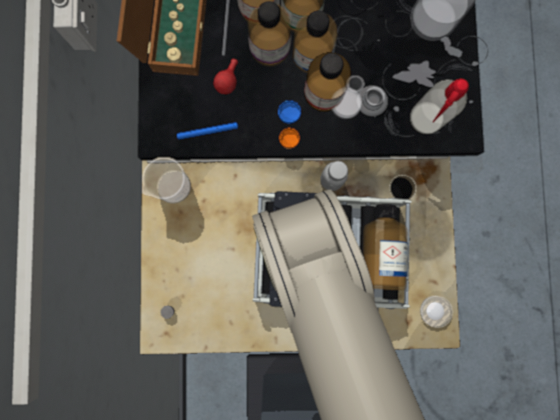

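Bottle appears near the crest, still under the tips (vertical force 8 N). I'll continue level.

```bash

python3 -m inch '[{"dx":-0.0003,"dy":-0.005,"dz":0,"wx":0,"wy":0,"wz":0,"fingers":1},{"dx":-0.0006,"dy":-0.010,"dz":0,"wx":0,"wy":0,"wz":0,"fingers":1},{"dx":-0.0008,"dy":-0.014,"dz":0,"wx":0,"wy":0,"wz":0,"fingers":1},{"dx":-0.0008,"dy":-0.014,"dz":0,"wx":0,"wy":0,"wz":0,"fingers":1}]'
python3 -c "
from h import *
snap('side','side5.png')"
```

```text
time_s: 6.1
tool_pos: [0.5212, 0.035, 0.3417]
orientation: [[0.064, 0.998, 0.0], [0.998, -0.064, -0.002], [-0.002, 0.0, -1.0]]
contact_force: [-2.3, -1.5, 6.8]
width: 1.0
```

View pics/side5.png

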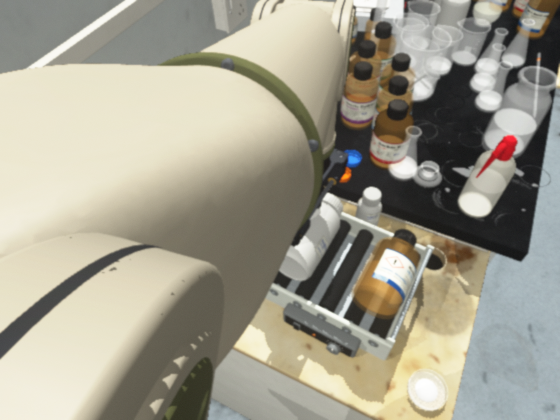

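```bash

python3 -m inch '[{"dx":0,"dy":0,"dz":0.02,"wx":0,"wy":0,"wz":0,"fingers":1},{"dx":0,"dy":0,"dz":0.04,"wx":0,"wy":0,"wz":0,"fingers":1},{"dx":0,"dy":0,"dz":0.04,"wx":0,"wy":0,"wz":0,"fingers":1},{"dx":0.002,"dy":0.035,"dz":0.04,"wx":0,"wy":0,"wz":0,"fingers":1},{"dx":0.004,"dy":0.07,"dz":0.04,"wx":0,"wy":0,"wz":0,"fingers":1},{"dx":0.006,"dy":0.105,"dz":0.04,"wx":0,"wy":0,"wz":0,"fingers":1},{"dx":0.007,"dy":0.12,"dz":0.04,"wx":0,"wy":0,"wz":0,"fingers":1},{"dx":0.007,"dy":0.12,"dz":0.04,"wx":0,"wy":0,"wz":0,"fingers":1}]'
python3 -c "
from h import *
snap('side','side6.png');p,d=snap('top','top6.png')
W=world('top',d);m=(W[...,2]>.12)&(W[...,2]<.17);m[:195]=0;m[310:]=0;m[:,:255]=0;m[:,362:]=0
P=W[m];X=P-[.5235,-.035,0];t=np.c_[X[:,0]*.998-X[:,1]*.061,X[:,0]*.061+X[:,1]*.998,X[:,2]]
print(len(t),np.percentile(t,[1,50,99],0))"
```

```text
time_s: 6.95
tool_pos: [0.5274, 0.1586, 0.3804]
orientation: [[0.058, 0.998, -0.001], [0.998, -0.058, 0.001], [0.001, -0.001, -1.0]]
contact_force: [-0.3, 0.4, -0.4]
width: 0.997
3515 [[-0.07692233  0.00877135  0.12217754]
 [-0.00084875  0.05042571  0.14781819]
 [ 0.08857216  0.08870437  0.15731524]]
```

View pics/side6.png

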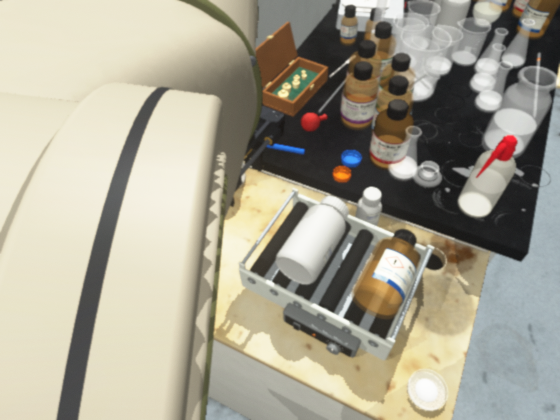

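View pics/top6.png

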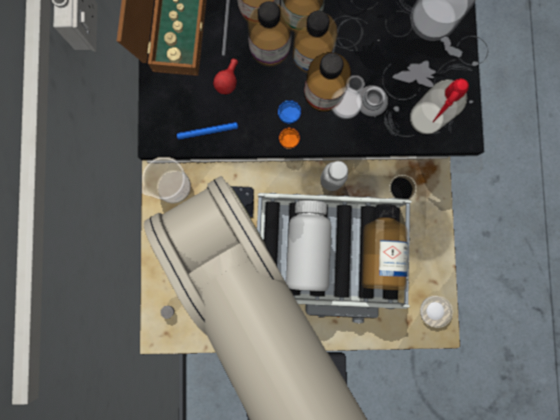

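Both views show the bottle parallel in the second groove (top view: col 288–330); depth gives machine y = 50 mm. Label has turned away, so it rolled. Now for the second stroke.

```bash

python3 -m inch '[{"dx":-0.002,"dy":-0.03,"dz":0,"wx":0,"wy":0,"wz":0,"fingers":1},{"dx":-0.004,"dy":-0.06,"dz":0,"wx":0,"wy":0,"wz":0,"fingers":1},{"dx":-0.005,"dy":-0.08,"dz":0,"wx":0,"wy":0,"wz":0,"fingers":1},{"dx":-0.005,"dy":-0.08,"dz":0,"wx":0,"wy":0,"wz":0,"fingers":1},{"dx":-0.005,"dy":-0.08,"dz":0,"wx":0,"wy":0,"wz":0,"fingers":1}]'
python3 -m inch '[{"dx":0,"dy":0,"dz":0,"wx":0,"wy":0,"wz":0,"fingers":1},{"dx":0,"dy":0,"dz":0,"wx":0,"wy":0,"wz":0,"fingers":1}]'
```

```text
time_s: 7.55
tool_pos: [0.5231, 0.0751, 0.3811]
orientation: [[0.065, 0.998, -0.0], [0.998, -0.065, -0.0], [-0.0, -0.0, -1.0]]
contact_force: [0.2, -0.4, -0.3]
width: 1.001
time_s: 7.75
tool_pos: [0.523, 0.0771, 0.3813]
orientation: [[0.061, 0.998, 0.0], [0.998, -0.061, 0.0], [0.0, 0.0, -1.0]]
contact_force: [-0.0, -0.1, 0.7]
width: 0.999
```

```bash

python3 -m inch '[{"dx":0,"dy":0,"dz":-0.03,"wx":0,"wy":0,"wz":0,"fingers":1},{"dx":0,"dy":0,"dz":-0.0605,"wx":0,"wy":0,"wz":0,"fingers":1},{"dx":0,"dy":0,"dz":-0.0605,"wx":0,"wy":0,"wz":0,"fingers":1},{"dx":-0.0006,"dy":-0.01,"dz":-0.0605,"wx":0,"wy":0,"wz":0,"fingers":1},{"dx":-0.001,"dy":-0.016,"dz":-0.0605,"wx":0,"wy":0,"wz":0,"fingers":1},{"dx":-0.001,"dy":-0.016,"dz":-0.0605,"wx":0,"wy":0,"wz":0,"fingers":1}]'
python3 -m inch '[{"dx":-0.0001,"dy":-0.002,"dz":0,"wx":0,"wy":0,"wz":0,"fingers":1},{"dx":-0.0001,"dy":-0.002,"dz":0,"wx":0,"wy":0,"wz":0,"fingers":1}]' | sed -n '2p;4p'
python3 -m inch '[{"dx":-0.0001,"dy":-0.002,"dz":0,"wx":0,"wy":0,"wz":0,"fingers":1},{"dx":-0.0001,"dy":-0.002,"dz":0,"wx":0,"wy":0,"wz":0,"fingers":1}]'| sed -n '2p;4p'
```

```text
time_s: 8.35
tool_pos: [0.5226, 0.059, 0.3222]
orientation: [[0.064, 0.998, 0.002], [0.998, -0.064, -0.001], [-0.0, 0.002, -1.0]]
contact_force: [0.4, 0.2, 0.5]
width: 0.999
tool_pos: [0.5221, 0.0581, 0.3214]
contact_force: [0.1, -0.5, -0.8]
tool_pos: [0.5219, 0.0565, 0.321]
contact_force: [0.8, 1.1, 0.7]
```

Contact, as predicted. Same stroke again (first 3 mm of preload, then up and over).

```bash

python3 -m inch '[{"dx":-0.0001,"dy":-0.003,"dz":0,"wx":0,"wy":0,"wz":0,"fingers":1},{"dx":-0.0004,"dy":-0.007,"dz":0.0025,"wx":0,"wy":0,"wz":0,"fingers":1},{"dx":-0.0007,"dy":-0.011,"dz":0.005,"wx":0,"wy":0,"wz":0,"fingers":1},{"dx":-0.0009,"dy":-0.015,"dz":0.0075,"wx":0,"wy":0,"wz":0,"fingers":1},{"dx":-0.0012,"dy":-0.020,"dz":0.010,"wx":0,"wy":0,"wz":0,"fingers":1},{"dx":-0.0015,"dy":-0.024,"dz":0.012,"wx":0,"wy":0,"wz":0,"fingers":1}]'
python3 -m inch '[{"dx":-0.0003,"dy":-0.005,"dz":0.002,"wx":0,"wy":0,"wz":0,"fingers":1},{"dx":-0.0006,"dy":-0.010,"dz":0.0035,"wx":0,"wy":0,"wz":0,"fingers":1},{"dx":-0.001,"dy":-0.016,"dz":0.0055,"wx":0,"wy":0,"wz":0,"fingers":1},{"dx":-0.0013,"dy":-0.022,"dz":0.007,"wx":0,"wy":0,"wz":0,"fingers":1}]'
python3 -c "
from h import *
snap('side','side7.png')"
```

```text
time_s: 9.35
tool_pos: [0.5205, 0.0333, 0.3339]
orientation: [[0.062, 0.998, 0.001], [0.998, -0.062, 0.001], [0.002, 0.001, -1.0]]
contact_force: [-1.4, 4.4, 9.6]
width: 0.999
time_s: 9.75
tool_pos: [0.5191, 0.0105, 0.3407]
orientation: [[0.062, 0.998, 0.001], [0.998, -0.062, 0.0], [0.0, 0.001, -1.0]]
contact_force: [-2.1, 0.1, 6.9]
width: 1.003
```

View pics/side7.png

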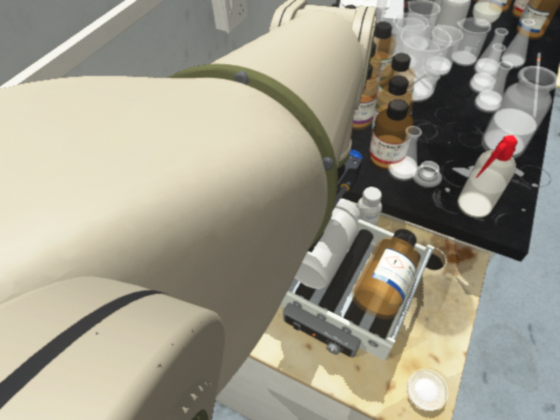

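The bottle is near the second crest (base at about 313,265), well clear of the brown one (350–415). Continuing as before.

```bash

python3 -m inch '[{"dx":-0.0003,"dy":-0.005,"dz":0.001,"wx":0,"wy":0,"wz":0,"fingers":1},{"dx":-0.0006,"dy":-0.010,"dz":0.0015,"wx":0,"wy":0,"wz":0,"fingers":1},{"dx":-0.0009,"dy":-0.015,"dz":0.0015,"wx":0,"wy":0,"wz":0,"fingers":1},{"dx":-0.0011,"dy":-0.019,"dz":0.0015,"wx":0,"wy":0,"wz":0,"fingers":1},{"dx":-0.0013,"dy":-0.022,"dz":0.0015,"wx":0,"wy":0,"wz":0,"fingers":1},{"dx":-0.0013,"dy":-0.022,"dz":0.0015,"wx":0,"wy":0,"wz":0,"fingers":1}]'
python3 -c "
from h import *
snap('side','side8.png')"
```

```text
time_s: 10.4
tool_pos: [0.5177, -0.0126, 0.3413]
orientation: [[0.063, 0.998, -0.0], [0.998, -0.063, -0.001], [-0.001, -0.0, -1.0]]
contact_force: [-1.9, -0.7, 5.5]
width: 1.001
```

View pics/side8.png

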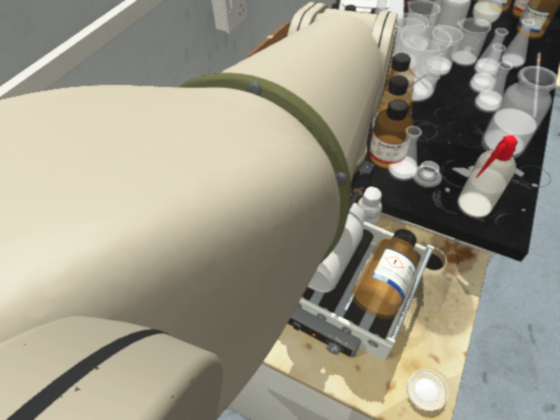

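```bash

python3 -m inch '[{"dx":-0.0003,"dy":-0.005,"dz":0,"wx":0,"wy":0,"wz":0,"fingers":1},{"dx":-0.0003,"dy":-0.005,"dz":0,"wx":0,"wy":0,"wz":0,"fingers":1}]'
python3 -m inch '[{"dx":0,"dy":0,"dz":0.02,"wx":0,"wy":0,"wz":0,"fingers":1},{"dx":0,"dy":0,"dz":0.045,"wx":0,"wy":0,"wz":0,"fingers":1},{"dx":0,"dy":0,"dz":0.06,"wx":0,"wy":0,"wz":0,"fingers":1},{"dx":0.002,"dy":0.035,"dz":0.06,"wx":0,"wy":0,"wz":0,"fingers":1},{"dx":0.004,"dy":0.08,"dz":0.06,"wx":0,"wy":0,"wz":0,"fingers":1},{"dx":0.006,"dy":0.125,"dz":0.06,"wx":0,"wy":0,"wz":0,"fingers":1},{"dx":0.007,"dy":0.16,"dz":0.06,"wx":0,"wy":0,"wz":0,"fingers":1},{"dx":0.007,"dy":0.17,"dz":0.06,"wx":0,"wy":0,"wz":0,"fingers":1}]'
python3 -m inch '[{"dx":0,"dy":0,"dz":0,"wx":0,"wy":0,"wz":0,"fingers":1},{"dx":0,"dy":0,"dz":0,"wx":0,"wy":0,"wz":0,"fingers":1},{"dx":0,"dy":0,"dz":0,"wx":0,"wy":0,"wz":0,"fingers":1}]'
cat > chk.py <<'E'
from h import *
import sys
snap('side','side9.png');p,d=snap('top','top9.png')
def q(d,c0,c1):
    W=world('top',d);m=(W[...,2]>.12)&(W[...,2]<.17);m[:198]=0;m[310:]=0;m[:,:c0]=0;m[:,c1:]=0
    X=W[m]-[.5235,-.035,0];t=np.c_[X[:,0]*.998-X[:,1]*.061,X[:,0]*.061+X[:,1]*.998,X[:,2]]
    r=t[t[:,2]>t[:,2].max()-.008]
    print(len(t),np.percentile(t,[1,50,99],0).round(4).tolist(),'ridge slope',np.polyfit(r[:,0],r[:,1],1).round(4))
q(d,300,358)
q(d,361,412);q(np.load('pics/top0.png.npz')['d'],361,412)
E
python3 chk.py
```

```text
time_s: 10.65
tool_pos: [0.5174, -0.0176, 0.3409]
orientation: [[0.063, 0.998, -0.0], [0.998, -0.063, -0.0], [-0.0, -0.0, -1.0]]
contact_force: [0.0, -0.3, -0.5]
width: 1.002
time_s: 11.45
tool_pos: [0.5236, 0.1576, 0.4012]
orientation: [[0.057, 0.998, -0.0], [0.998, -0.057, 0.002], [0.002, -0.0, -1.0]]
contact_force: [0.4, -0.0, 0.1]
width: 1.002
time_s: 11.75
tool_pos: [0.5249, 0.1515, 0.401]
orientation: [[0.065, 0.998, -0.0], [0.998, -0.065, -0.001], [-0.001, -0.0, -1.0]]
contact_force: [-0.2, -0.6, 0.1]
width: 0.996
3511 [[-0.0778, -0.0393, 0.1225], [-0.0009, 0.0037, 0.1479], [0.0884, 0.0396, 0.1573]] ridge slope [ 0.0033 -0.0006]
3270 [[-0.0696, -0.1399, 0.1221], [-0.0012, -0.0941, 0.1498], [0.0894, -0.0588, 0.16]] ridge slope [-0.0055 -0.1004]
3267 [[-0.0696, -0.1401, 0.1224], [-0.0011, -0.0941, 0.1497], [0.0888, -0.0589, 0.1597]] ridge slope [-0.0135 -0.1003]
```

View pics/side9.png

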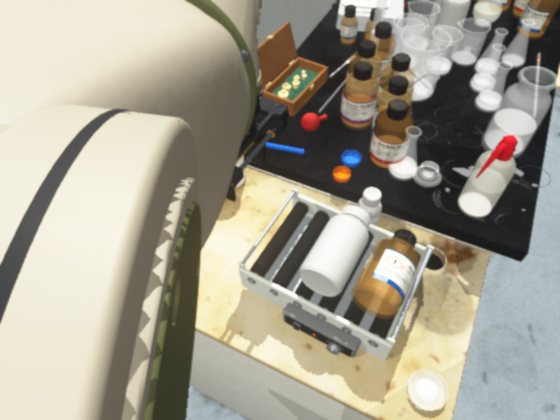

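View pics/top9.png

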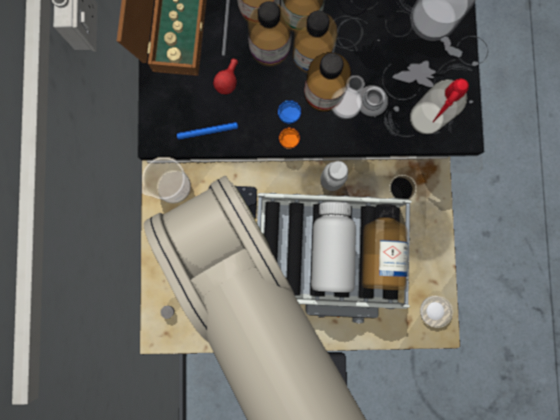

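The white bottle lies in the middle groove (top view: col 313–356) with two free rollers on its left. The brown one is unchanged and the small bottle and beaker are in place. Handing in.

```bash
python3 -c "
from workcell import bot
print(bot.job_done(), bot.observe()['time_s'])"
```

```text
the job is handed in; nothing more can be done
the job is handed in; nothing more can be done
```

I rolled the white plastic bottle from the left end to the middle groove with two fingertip pushes on its upper half, one over each roller. The arm was then moved clear and the job handed in at about 12 s of the 51 s allowed.

**Plastic bottle:** in the last depth check its axis was about 0.6 mm off the middle line and parallel to the rollers within about 0.003 rad. It was about 5 mm off centre along the rollers, by estimate, and at resting height (top at 0.157 m). The label turned out of view, so it rolled rather than slid, but I did not measure the angle it turned through.

**Forces and heights:** the force readings at the end of each move stayed near 10 N, and the grasp point stayed at least 40 mm above the 0.112 m limit.

**Other things:** the brown glass bottle measured the same as at the start, to within 0.6 mm. In the last top view the small bottle and beaker looked unmoved, though I did not measure them.

No check failed or disagreed.

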